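# Load a reagent bottle under a flush shutter

### The job

Slide the blue handle-less shutter of the loading station all the way open by pressing on it and dragging it, stand the red-capped reagent bottle upright in the nest in the bay below, let go of it, and slide the shutter fully shut again. The shutter is thin: never load it with more than 25 N. Leave the yellow- and green-capped bottles standing where they are.

Things in the scene. Friction and masses are not known exactly. Their poses are not given: they have to be found in the camera images.
- station: White instrument box fixed to the table, 160 mm (own x) by 284 mm (own y: -90 to +194 mm), 75 mm high, yaw within 0.35 rad. Origin on the table under the bay's nest. The bay: a well 124 mm (x) by 105 mm (y: -56 to +49 mm) inside, floor 11 mm above the table, upright walls up to 75 mm. The shutter covers it and opens towards own +y, between two flush side rails.
- shutter (a joint): How far the shutter is open, in m: 0 = fully shut, 0.100 = fully open (a stop at each end); starts less than 6 mm open and stays where it is left. Moving it takes about 6 N along the rails, so with the fingertips' friction (about 0.5 to 0.8) some 9 to 15 N of press on its top face.
- shutter_top (a point): Centre of the top face of the blue shutter plate, 123 mm (x) by 106 mm (y) by 5 mm, with painted dark ribs and no handle; moves with it, axes as the station's. About flush with the rails, 75 mm above the table. On sprung runners: it sinks about 1 mm per 10 N of press, 3 mm at most; these are not set true: along its travel it rises or falls by up to 3 mm, unlike from time to time.
- nest (a point): Centre of the nest on the bay's floor, 11 mm above the table: a square black rim 44 mm wide inside, walls 4 mm thick and 4 mm high, blue floor; hidden under the shutter when shut. Axes along the station's; z up. There is most room for opening fingers across the bay (station x).
- reagent_mid (a point): Centre (25 mm above the underside) of the red-capped reagent bottle: an upright cylinder 28 mm in diameter and 50 mm high, white with a red cap of the same diameter as its upper 15 mm, 30 to 60 g; held near its top, a gripper stays clear of the station when lowering it. It stands upright in one of three places on the steel tray; z along its axis. In the nest it clears the shut shutter by about 9 mm.
- spare_yellow_mid (a point): Centre (25 mm above the underside) of the yellow-capped bottle, same shape; a bystander on the tray.
- spare_green_mid (a point): Centre (25 mm above the underside) of the green-capped bottle, same shape; a bystander on the tray.
- tray: Shallow steel tray fixed to the table, 230 mm (own x) by 140 mm (own y), rim 3 mm thick and 8 mm high; origin on the table under its centre. The three bottles stand on its floor, 3 mm above the table, in a row along its own x, 65 mm apart.
Things that resemble listed ones, but are neither listed nor needed, are in the scene too. What is shaped like the part that bears reagent_mid but purple is not meant.

How it is judged:
By the outcome, as a careful person would: the job done as asked, in the order asked, and still so for the second after the job is handed in, with the robot touching nothing.
It also fails if it takes over 72 s, if anything falls off the work surface, if the arm or the gripper's body presses on something with over 40 N, if the wrist force passes 120 N, or if a joint passes its speed limit or range.

### The arm

A 7-joint arm with a two-finger parallel gripper is mounted at the origin on the work surface. World frame = base frame: x ahead of the robot, y to its left, z up, the work surface at z = 0. Lengths are in m, angles in rad, forces in N, time in s.
With the tool pointing down it reaches from about 0.425 to 0.925 m from the base axis. Payload 6.8 kg.
Tool frame: the origin (TCP) lies on the mounting face of the last link; the fingertips stand 173 mm ahead of it and the grasp point (between the pads) lies 155 mm ahead of it; z points along the fingers, y is the line along which they close (so a half turn about z gives the same grasp; the last joint's range is limited). The gripper opens to 85 mm and grips with 20 to 120 N. Pads are 22 mm wide; open, the fingers measure 114 mm over their backs; the gripper's body (76 mm by 85 mm) begins 54 mm behind the grasp point. The pads swing forward as they close: fully open they stand 13 mm farther back than shut.
Start: joints at [-1.345, 0.477, 0.022, 1.555, -0.011, 1.109, -0.083], TCP at [0.221, 0.638, 0.405] pointing down, gripper open.
Joint ranges: [-2.96, 2.96], [-0.34, 2.1], [-1.41, 1.46], [0.24, 2.44], [-1.37, 4.51], [0.17, 1.92], [-2.96, 2.96]. Speed limits (rad/s): [2.39, 2.39, 3.14, 3.14, 3.14, 3.14, 3.14].

### API

Orientations are given as a rotation vector (axis times angle).
In Python, from bench import r gives the robot as it stands.
- The arm moves only by the tool arm_command, never from a script. Its argument "plan" is a list of rows, each an object of numbers: "claw": the closure, from 0 (fully open) to 1 (shut); "tx", "ty", "tz": the shift along the tool's x, y, z in m; "ax", "ay", "az": the turn, a rotation vector about the tool's x, y, z in degrees. A call has exactly 10 rows; each row shifts and turns the commanded pose from where the row before left it, along the tool's axes as they then stand; what a row does not reach is not made up. A row lasts 1/12 s, in which the tool goes at most 41.7 mm and 7.16 degrees, less where a joint would pass 70% of its speed; a pose out of reach is approached as far as the arm can. A call is refused whole if a number of a shift passes 0.0417 or a number of a turn 7.16, either way. A call with a gripper value outside its range is refused whole. The fingers move at their own pace and stop on an object; "squeeze" is the grip in N (left out, the last holds). Time passes only in rows, so rows that do not move let the fingers close, or fill a call up. It gives the time, the measured TCP pose, the force, the opening and the grip force at its end, in the units of the state.
- r.get_obs(): the state, without advancing time (a new reading comes with each control period).
- r.grab_frame(name): name is "side" or "top"; returns the picture (400x640x3 uint8, red, green, blue); there is no depth.
- r.camera_model(name): a dict with "fx", "fy", "cx", "cy" (pixels), "k1" (the pictures are not rectified: a ray, as slopes to the right and down, at radius r is drawn at 1 + k1 r^2 times it, then the intrinsics apply), "position" and "orientation" of the camera in the world. Camera axes: x right, y up, looking along -z (the intrinsics and any distortion apply to the point x, -y, -z); pixel columns grow to the right and rows downward; lengths in m; the calibration is good to about 2 mm. A picture is of the moment at which its call begins. camera_model takes no time and is no camera call.
- r.hand_in(): hands the job in; it is judged then, once.
Trained networks look in the newest picture that a camera, given by its name, has taken for a name from the list of things; names that differ only in an ending like _2 or _b are one class to them, and where a whole thing is asked for, a point or a joint stands for the part that bears it (a point fixed in the world has none). Each returns a list of dicts, best first, with "confidence" (0 to 1); they miss things now and then, are a little off and sometimes report something else, mostly with a low value. They report only what shows in the picture. A call takes as long as a camera call. They do not tell look-alikes from the thing itself.
- r.boxes_of(target, camera): "location" ([x, y, z] in m, in the coordinates of the camera as it stood for that picture, good to about 4 mm: the middle of the surface that is visible of it).
- r.tip_of(target, camera): "location" ([x, y, z] in m, in the coordinates of the camera as it stood for that picture, good to about 4 mm: a listed point, or the origin of a listed thing).
The state is a dict: "clock": time; "joints": joint angles; "qvel": joint speeds; "tau": joint torques, N m; "tcp_pos": TCP position; "orientation": TCP orientation; "contact_force": force on the tool from outside, world axes, zero at the start; "moment": the same for the moment, N m; "grip_width": finger opening in m; "gripper_force": force on a finger pad.
Only numpy, scipy, OpenCV 4.12 (cv2) and the standard library are available. Lean on these libraries where they do the work, as an engineer would, in place of code of your own. Each camera call takes 0.05 s, during which the arm holds its last target. There are 200 camera calls.

## Working session

There is one attempt and no reset: what is moved stays moved. The work goes in short steps, Python scripts to look and compute and a tool call to move; the robot and the scene stay as the last step left them, time stands still between calls to the robot, and variables do not carry over. Pictures are saved under pics/ and viewed, at most 10 in all, crops included, and the job is handed in when it is done.

Besides the shell and the picture viewer there is one more tool, called after "Request:" in YAML: its name, and indented under it one key for each argument. arm_command: Moves the arm, as the interface text tells. Its arguments: {"type":"object","properties":{"plan":{"type":"array","items":{"type":"object","properties":{"claw":{"type":"number"},"tx":{"type":"number"},"ty":{"type":"number"},"tz":{"type":"number"},"ax":{"type":"number"},"ay":{"type":"number"},"az":{"type":"number"}}}},"squeeze":{"type":"number"}},"required":["plan"]}

```bash
mkdir -p pics; ls; cat > h.py <<'E'
import numpy as np, cv2
from scipy.spatial.transform import Rotation as R
from bench import r
def cam(n):
    m=r.camera_model(n); o=np.array(m["orientation"],float)
    Rm=o if o.shape==(3,3) else R.from_rotvec(o).as_matrix()
    return m,Rm,np.array(m["position"])
def toworld(n,p):
    m,Rm,t=cam(n); return Rm@np.array(p)+t
def proj(n,P):
    m,Rm,t=cam(n); c=Rm.T@(np.array(P)-t); s=np.array([c[0],-c[1]])/-c[2]
    s=s*(1+m["k1"]*(s@s)); return s*[m["fx"],m["fy"]]+[m["cx"],m["cy"]]
def ray(n,uv,z):
    m,Rm,t=cam(n); d=(np.array(uv)-[m["cx"],m["cy"]])/[m["fx"],m["fy"]]; s=d.copy()
    for _ in range(20): s=d/(1+m["k1"]*(s@s))
    w=Rm@np.array([s[0],-s[1],-1]); return t+w*(z-t[2])/w[2]
def save(n,f,img=None):
    im=r.grab_frame(n) if img is None else img
    cv2.imwrite(f"pics/{f}.png",cv2.cvtColor(im,cv2.COLOR_RGB2BGR)); return im
E
python3 - <<'E'
from h import *
np.set_printoptions(precision=4,suppress=True)
for n in("top","side"):
    im=save(n,n+"0"); print(n,r.camera_model(n))
    for t in("shutter_top","reagent_mid","spare_yellow_mid","spare_green_mid","tray","station"):
        for d in r.tip_of(t,n)[:4]:
            w=toworld(n,d["location"]); print(t,round(d["confidence"],2),w,proj(n,w))
print(r.get_obs())
E
```

```text
pics
top {'fx': 443.91131139329747, 'fy': 443.91131139329747, 'cx': 320.9897925976828, 'cy': 197.65987792167573, 'k1': -0.07431648613196987, 'position': array([ 0.3678, -0.1054,  0.8255]), 'orientation': array([ 0.1716, -0.1402, -1.5766])}
shutter_top 0.75 [0.5509 0.0321 0.08  ] [249.8231 179.8682]
reagent_mid 0.81 [ 0.5166 -0.1209  0.0261] [337.8679 203.8321]
reagent_mid 0.66 [ 0.491  -0.2444  0.0251] [405.8714 216.8214]
reagent_mid 0.57 [ 0.3935 -0.2419  0.0247] [406.828  270.9309]
spare_yellow_mid 0.51 [ 0.6243 -0.2515  0.0293] [406.5836 146.0259]
spare_green_mid 0.5 [ 0.5559 -0.2538  0.0239] [409.1782 182.2242]
tray 0.66 [ 0.5591 -0.2505 -0.0019] [405.0276 183.7408]
station 0.9 [ 0.5526  0.0279 -0.0023] [259.684  189.1104]
station 0.19 [ 0.5575 -0.2478 -0.001 ] [403.7395 184.4535]
side {'fx': 480.8726683459198, 'fy': 480.8726683459198, 'cx': 325.18857371899827, 'cy': 202.66308188366398, 'k1': -0.03238555289308894, 'position': array([ 0.4718, -0.677 ,  0.7724]), 'orientation': array([ 0.7018, -0.0224, -0.0857])}
reagent_mid 0.9 [ 0.3894 -0.2419  0.0271] [260.7715 291.3927]
reagent
[... 305 characters left out ...]
58.9244]
tray 0.85 [ 0.5552 -0.2439 -0.0049] [353.7902 293.9471]
station 0.97 [0.551  0.0294 0.0006] [336.3836 182.2918]
station 0.33 [ 0.5559 -0.257   0.0329] [355.9226 289.7141]
{'clock': 0.7, 'joints': array([-1.3451,  0.477 ,  0.0224,  1.5554, -0.0115,  1.1093, -0.0831]), 'qvel': array([ 0.0002, -0.0002,  0.0011, -0.0009,  0.0001,  0.0007, -0.0009]), 'tau': array([ -0.0005, -59.6192,   1.6051, -28.1488,   0.0123,   0.0015,
        -0.    ]), 'tcp_pos': array([0.2211, 0.6378, 0.4047]), 'orientation': array([-0.5219, -3.0979, -0.0001]), 'contact_force': array([ 0.2909, -1.0554, -0.126 ]), 'moment': array([-0.0627, -0.0005, -0.0212]), 'gripper_force': 0.0, 'grip_width': 0.08567207379060478}
```

View both.

```bash
python3 - <<'E'
import cv2,numpy as np
a=cv2.imread("pics/top0.png");b=cv2.imread("pics/side0.png")
cv2.imwrite("pics/crop1.png",np.vstack([cv2.resize(a[120:300,160:460],(800,480))]))
E
```

```text
(no output)
```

View pics/top0.png

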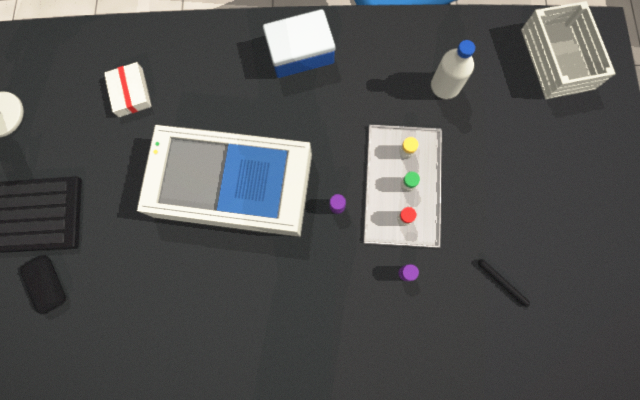

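View pics/crop1.png

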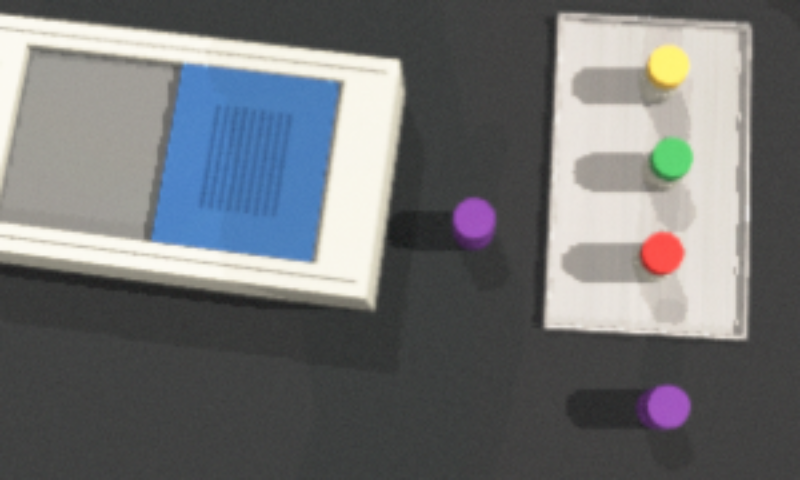

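View pics/side0.png

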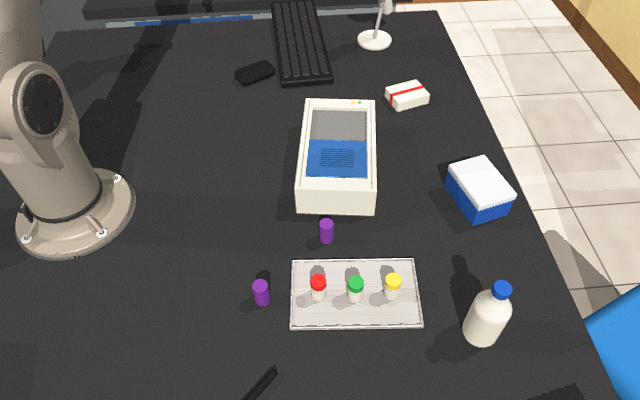

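The top crop shows the red-capped bottle at top px (408,215), the tray place nearest the robot. The look-alikes are purple, at (338,204) and (410,272), and both stand off the tray, so red at (408,215) is the one meant. The blue shutter is at about (254,180), nearly shut, and opens to the left (world +y).

```bash
cat >> h.py <<'E'
np.set_printoptions(precision=4,suppress=True)
def blob(im,lo,hi,roi):
    x0,y0,x1,y1=roi; h=cv2.cvtColor(im,cv2.COLOR_RGB2HSV); k=cv2.inRange(h,lo,hi); m=np.zeros_like(k); m[y0:y1,x0:x1]=k[y0:y1,x0:x1]
    c=max(cv2.findContours(m,cv2.RETR_EXTERNAL,cv2.CHAIN_APPROX_NONE)[0],key=cv2.contourArea); return c[:,0,:].astype(float)
def rect(n,c,z):
    P=np.array([ray(n,p,z)[:2] for p in c])
    (c0,s,a)=cv2.minAreaRect((P*1000).astype(np.float32)); return np.array(c0)/1000,np.array(s),a
def go(target,yaw):
    """tool-frame shift/turn to TCP target; yaw= world angle of tool y"""
    o=r.get_obs(); Rt=R.from_rotvec(o["orientation"]).as_matrix(); d=np.array(target)-o["tcp_pos"]
    y=np.array([np.cos(yaw),np.sin(yaw),0]); y=y if y@Rt[:,1]>0 else -y
    z=np.array([0,0,-1.]); D=np.column_stack([np.cross(y,z),y,z])
    print("t",o["clock"],"tcp",o["tcp_pos"],"world d",d,"in target axes",D.T@d,"in own axes",Rt.T@d,"turn deg",np.degrees(R.from_matrix(Rt.T@D).as_rotvec()),"F",o["contact_force"])
E
python3 - <<'E'
from h import *
for n,roi,rr in(("top",(200,120,320,240),(390,200,425,235)),("side",(290,90,390,220),(300,265,335,300))):
    im=cv2.cvtColor(cv2.imread(f"pics/{n}0.png"),cv2.COLOR_BGR2RGB)
    c=blob(im,(95,100,40),(125,255,255),roi); print(n,"shutter",rect(n,c,.075))
    for p in cv2.boxPoints(cv2.minAreaRect(c.astype(np.float32))): print(ray(n,p,.075))
    for col,lo,hi,z in(("red",(0,130,80),(6,255,255),.053),):
        b=blob(im,lo,hi,rr); print(col,b.min(0),b.max(0),ray(n,b.mean(0),z))
    # station top white
    b=blob(im,(15,0,190),(40,60,255),(130,120,320,240) if n=="top" else (290,90,390,220)); print("station",rect(n,b,.075))
go([.55,.03,.35],0)
E
```

```text
top shutter (array([0.5522, 0.0297]), array([106.2109, 120.7776]), 81.89141845703125)
[0.5001 0.0904 0.075 ]
[0.6231 0.0766 0.075 ]
[ 0.6041 -0.0312  0.075 ]
[ 0.483  -0.0142  0.075 ]
red [400. 207.] [415. 222.] [ 0.4904 -0.243   0.053 ]
station (array([0.5584, 0.0782]), array([289.7418, 162.6391]), 81.9251937866211)
side shutter (array([0.5509, 0.0301]), array([109.0764, 121.1392]), 82.05972290039062)
[ 0.4844 -0.016   0.075 ]
[0.4933 0.0932 0.075 ]
[0.6207 0.0755 0.075 ]
[ 0.6031 -0.032   0.075 ]
red [310. 273.] [325. 290.] [ 0.4903 -0.2473  0.053 ]
station (array([0.5544, 0.0532]), array([345.1884, 160.995 ]), 82.14649963378906)
t 0.7 tcp [0.2211 0.6378 0.4047] world d [ 0.3289 -0.6078 -0.0547] in target axes [-0.6078  0.3289  0.0547] in own axes [-0.5098 -0.4665  0.0547] turn deg [ 0.0001 -0.0053 70.8754] F [ 0.2909 -1.0554 -0.126 ]
```

Request:
arm_command:
  plan:
    - {"tx": -0.03, "ty": -0.0274, "tz": 0.006, "claw": 1}
    - {"tx": -0.03, "ty": -0.0274, "tz": 0.006, "claw": 1}
    - {"tx": -0.03, "ty": -0.0274, "tz": 0.006, "claw": 1}
    - {"tx": -0.03, "ty": -0.0274, "tz": 0.006, "claw": 1}
    - {"tx": -0.03, "ty": -0.0274, "tz": 0.006, "claw": 1}
    - {"tx": -0.03, "ty": -0.0274, "tz": 0.006, "claw": 1}
    - {"tx": -0.03, "ty": -0.0274, "tz": 0.006, "claw": 1}
    - {"tx": -0.03, "ty": -0.0274, "tz": 0.006, "claw": 1}
    - {"tx": -0.03, "ty": -0.0274, "tz": 0.006, "claw": 1}
    - {"tx": -0.03, "ty": -0.0274, "tz": 0.006, "claw": 1}
  squeeze: 30

```text
invalid input at $.plan[0]: expected keys claw, tx, ty, tz, ax, ay, az
```

Request:
arm_command:
  plan:
    - {"tx": -0.03, "ty": -0.0274, "tz": 0.006, "claw": 1}
    - {"tx": -0.03, "ty": -0.0274, "tz": 0.006, "claw": 1}
    - {"tx": -0.03, "ty": -0.0274, "tz": 0.006, "claw": 1}
    - {"tx": -0.03, "ty": -0.0274, "tz": 0.006, "claw": 1}
    - {"tx": -0.03, "ty": -0.0274, "tz": 0.006, "claw": 1}
    - {"tx": -0.03, "ty": -0.0274, "tz": 0.006, "claw": 1}
    - {"tx": -0.03, "ty": -0.0274, "tz": 0.006, "claw": 1}
    - {"az": 7.15}
    - {"az": 7.15}
    - {"az": 7.15}

```text
invalid input at $.plan[0]: expected keys claw, tx, ty, tz, ax, ay, az
```

Request:
arm_command:
  plan:
    - {"az": 7.15}
    - {"az": 7.15}
    - {"az": 7.15}
    - {"az": 7.15}
    - {"az": 7.15}
    - {"az": 7.15}
    - {"az": 7.15}
    - {"az": 7.15}
    - {}
    - {}

```text
invalid input at $.plan[0]: expected keys claw, tx, ty, tz, ax, ay, az
```

```bash
python3 - <<'E'
from h import *
go([.5515,.0297,.25],-.142)
o=r.get_obs(); print(o["contact_force"],o["grip_width"],o["joints"])
E
```

```text
t 0.7 tcp [0.2211 0.6378 0.4047] world d [ 0.3304 -0.6081 -0.1547] in target axes [-0.5552  0.4131  0.1547] in own axes [-0.5114 -0.4663  0.1547] turn deg [-0.0003 -0.0053 79.0114] F [ 0.2909 -1.0554 -0.126 ]
[ 0.2909 -1.0554 -0.126 ] 0.08567207379060478 [-1.3451  0.477   0.0224  1.5554 -0.0115  1.1093 -0.0831]
```

All keys are required in every row.

Request:
arm_command:
  plan:
    - {"claw": 1, "tx": -0.03, "ty": -0.0274, "tz": 0.006, "ax": 0, "ay": 0, "az": 0}
    - {"claw": 1, "tx": -0.03, "ty": -0.0274, "tz": 0.006, "ax": 0, "ay": 0, "az": 0}
    - {"claw": 1, "tx": -0.03, "ty": -0.0274, "tz": 0.006, "ax": 0, "ay": 0, "az": 0}
    - {"claw": 1, "tx": -0.03, "ty": -0.0274, "tz": 0.006, "ax": 0, "ay": 0, "az": 0}
    - {"claw": 1, "tx": -0.03, "ty": -0.0274, "tz": 0.006, "ax": 0, "ay": 0, "az": 0}
    - {"claw": 1, "tx": -0.03, "ty": -0.0274, "tz": 0.006, "ax": 0, "ay": 0, "az": 0}
    - {"claw": 1, "tx": -0.03, "ty": -0.0274, "tz": 0.006, "ax": 0, "ay": 0, "az": 0}
    - {"claw": 1, "tx": -0.03, "ty": -0.0274, "tz": 0.006, "ax": 0, "ay": 0, "az": 0}
    - {"claw": 1, "tx": -0.03, "ty": -0.0274, "tz": 0.006, "ax": 0, "ay": 0, "az": 0}
    - {"claw": 1, "tx": -0.03, "ty": -0.0274, "tz": 0.006, "ax": 0, "ay": 0, "az": 0}
  squeeze: 30

```text
clock: 1.53
tcp_pos: [0.4154, 0.2788, 0.3448]
orientation: [0.522, 3.097, 0.001]
contact_force: [1.2, 0.7, 0.5]
grip_width: -0.0003
gripper_force: 0.0
```

Request:
arm_command:
  plan:
    - {"claw": 1, "tx": -0.03, "ty": -0.0274, "tz": 0.006, "ax": 0, "ay": 0, "az": 0}
    - {"claw": 1, "tx": -0.03, "ty": -0.0274, "tz": 0.006, "ax": 0, "ay": 0, "az": 0}
    - {"claw": 1, "tx": -0.03, "ty": -0.0274, "tz": 0.006, "ax": 0, "ay": 0, "az": 0}
    - {"claw": 1, "tx": -0.03, "ty": -0.0274, "tz": 0.006, "ax": 0, "ay": 0, "az": 0}
    - {"claw": 1, "tx": -0.03, "ty": -0.0274, "tz": 0.006, "ax": 0, "ay": 0, "az": 0}
    - {"claw": 1, "tx": -0.03, "ty": -0.0274, "tz": 0.006, "ax": 0, "ay": 0, "az": 0}
    - {"claw": 1, "tx": -0.03, "ty": -0.0274, "tz": 0.006, "ax": 0, "ay": 0, "az": 0}
    - {"claw": 1, "tx": 0, "ty": 0, "tz": 0, "ax": 0, "ay": 0, "az": 7.15}
    - {"claw": 1, "tx": 0, "ty": 0, "tz": 0, "ax": 0, "ay": 0, "az": 7.15}
    - {"claw": 1, "tx": 0, "ty": 0, "tz": 0, "ax": 0, "ay": 0, "az": 7.15}

```text
clock: 2.37
tcp_pos: [0.5508, 0.0292, 0.3026]
orientation: [1.102, 2.942, 0.0]
contact_force: [-0.1, 0.6, -0.5]
grip_width: 0.0001
gripper_force: 0.0
```

Request:
arm_command:
  plan:
    - {"claw": 1, "tx": 0, "ty": 0, "tz": 0, "ax": 0, "ay": 0, "az": 7.15}
    - {"claw": 1, "tx": 0, "ty": 0, "tz": 0, "ax": 0, "ay": 0, "az": 7.15}
    - {"claw": 1, "tx": 0, "ty": 0, "tz": 0, "ax": 0, "ay": 0, "az": 7.15}
    - {"claw": 1, "tx": 0, "ty": 0, "tz": 0, "ax": 0, "ay": 0, "az": 7.15}
    - {"claw": 1, "tx": 0, "ty": 0, "tz": 0, "ax": 0, "ay": 0, "az": 7.15}
    - {"claw": 1, "tx": 0, "ty": 0, "tz": 0, "ax": 0, "ay": 0, "az": 7.15}
    - {"claw": 1, "tx": 0, "ty": 0, "tz": 0, "ax": 0, "ay": 0, "az": 7.15}
    - {"claw": 1, "tx": 0, "ty": 0, "tz": 0, "ax": 0, "ay": 0, "az": 7.15}
    - {"claw": 1, "tx": 0, "ty": 0, "tz": 0, "ax": 0, "ay": 0, "az": 0}
    - {"claw": 1, "tx": 0, "ty": 0, "tz": 0, "ax": 0, "ay": 0, "az": 0}

```text
clock: 3.2
tcp_pos: [0.5504, 0.0308, 0.3027]
orientation: [2.363, 2.07, -0.0]
contact_force: [-0.7, -0.6, -0.2]
grip_width: 0.0003
gripper_force: 0.0
```

```bash
python3 - <<'E'
from h import *
go([.5515,.0297,.25],-.142)
o=r.get_obs(); print(o["contact_force"],o["grip_width"],o["joints"])
E
```

```text
t 3.2 tcp [0.5504 0.0308 0.3027] world d [ 0.0011 -0.0011 -0.0527] in target axes [-0.001   0.0012  0.0527] in own axes [-0.001   0.0012  0.0527] turn deg [0.0085 0.0123 0.595 ] F [-0.7332 -0.5785 -0.158 ]
[-0.7332 -0.5785 -0.158 ] 0.00033923366480141117 [-0.6212  0.4504  0.5808  1.9768 -0.336   0.8093  0.0174]
```

Request:
arm_command:
  plan:
    - {"claw": 1, "tx": 0, "ty": 0, "tz": 0.01, "ax": 0, "ay": 0, "az": 0.6}
    - {"claw": 1, "tx": 0, "ty": 0, "tz": 0.01, "ax": 0, "ay": 0, "az": 0}
    - {"claw": 1, "tx": 0, "ty": 0, "tz": 0.01, "ax": 0, "ay": 0, "az": 0}
    - {"claw": 1, "tx": 0, "ty": 0, "tz": 0.01, "ax": 0, "ay": 0, "az": 0}
    - {"claw": 1, "tx": 0, "ty": 0, "tz": 0.007, "ax": 0, "ay": 0, "az": 0}
    - {"claw": 1, "tx": 0, "ty": 0, "tz": 0.002, "ax": 0, "ay": 0, "az": 0}
    - {"claw": 1, "tx": 0, "ty": 0, "tz": 0.001, "ax": 0, "ay": 0, "az": 0}
    - {"claw": 1, "tx": 0, "ty": 0, "tz": 0.001, "ax": 0, "ay": 0, "az": 0}
    - {"claw": 1, "tx": 0, "ty": 0, "tz": 0, "ax": 0, "ay": 0, "az": 0}
    - {"claw": 1, "tx": 0, "ty": 0, "tz": 0, "ax": 0, "ay": 0, "az": 0}

```text
clock: 4.03
tcp_pos: [0.5506, 0.0306, 0.252]
orientation: [2.377, 2.053, 0.001]
contact_force: [-0.5, -0.4, 0.2]
grip_width: 0.0003
gripper_force: 0.0
```

Request:
arm_command:
  plan:
    - {"claw": 1, "tx": 0, "ty": 0, "tz": 0.0005, "ax": 0, "ay": 0, "az": 0}
    - {"claw": 1, "tx": 0, "ty": 0, "tz": 0.0005, "ax": 0, "ay": 0, "az": 0}
    - {"claw": 1, "tx": 0, "ty": 0, "tz": 0.0005, "ax": 0, "ay": 0, "az": 0}
    - {"claw": 1, "tx": 0, "ty": 0, "tz": 0.0005, "ax": 0, "ay": 0, "az": 0}
    - {"claw": 1, "tx": 0, "ty": 0, "tz": 0.0005, "ax": 0, "ay": 0, "az": 0}
    - {"claw": 1, "tx": 0, "ty": 0, "tz": 0, "ax": 0, "ay": 0, "az": 0}
    - {"claw": 1, "tx": 0, "ty": 0, "tz": 0, "ax": 0, "ay": 0, "az": 0}
    - {"claw": 1, "tx": 0, "ty": 0, "tz": 0, "ax": 0, "ay": 0, "az": 0}
    - {"claw": 1, "tx": 0, "ty": 0, "tz": 0, "ax": 0, "ay": 0, "az": 0}
    - {"claw": 1, "tx": 0, "ty": 0, "tz": 0, "ax": 0, "ay": 0, "az": 0}

```text
clock: 4.87
tcp_pos: [0.5504, 0.0306, 0.2492]
orientation: [2.378, 2.053, 0.0]
contact_force: [0.2, -0.4, -0.5]
grip_width: 0.0001
gripper_force: 0.0
```

Request:
arm_command:
  plan:
    - {"claw": 1, "tx": 0, "ty": 0, "tz": 0.0005, "ax": 0, "ay": 0, "az": 0}
    - {"claw": 1, "tx": 0, "ty": 0, "tz": 0.0005, "ax": 0, "ay": 0, "az": 0}
    - {"claw": 1, "tx": 0, "ty": 0, "tz": 0.0005, "ax": 0, "ay": 0, "az": 0}
    - {"claw": 1, "tx": 0, "ty": 0, "tz": 0.0005, "ax": 0, "ay": 0, "az": 0}
    - {"claw": 1, "tx": 0, "ty": 0, "tz": 0, "ax": 0, "ay": 0, "az": 0}
    - {"claw": 1, "tx": 0, "ty": 0, "tz": 0, "ax": 0, "ay": 0, "az": 0}
    - {"claw": 1, "tx": 0, "ty": 0, "tz": 0, "ax": 0, "ay": 0, "az": 0}
    - {"claw": 1, "tx": 0, "ty": 0, "tz": 0, "ax": 0, "ay": 0, "az": 0}
    - {"claw": 1, "tx": 0, "ty": 0, "tz": 0, "ax": 0, "ay": 0, "az": 0}
    - {"claw": 1, "tx": 0, "ty": 0, "tz": 0, "ax": 0, "ay": 0, "az": 0}

```text
clock: 5.7
tcp_pos: [0.5504, 0.0306, 0.2472]
orientation: [2.378, 2.053, 0.0]
contact_force: [-1.2, 0.1, 2.2]
grip_width: 0.0002
gripper_force: 0.9
```

Request:
arm_command:
  plan:
    - {"claw": 1, "tx": 0, "ty": 0, "tz": 0.0004, "ax": 0, "ay": 0, "az": 0}
    - {"claw": 1, "tx": 0, "ty": 0, "tz": 0.0004, "ax": 0, "ay": 0, "az": 0}
    - {"claw": 1, "tx": 0, "ty": 0, "tz": 0.0004, "ax": 0, "ay": 0, "az": 0}
    - {"claw": 1, "tx": 0, "ty": 0, "tz": 0, "ax": 0, "ay": 0, "az": 0}
    - {"claw": 1, "tx": 0.002, "ty": 0, "tz": 0, "ax": 0, "ay": 0, "az": 0}
    - {"claw": 1, "tx": 0.002, "ty": 0, "tz": 0, "ax": 0, "ay": 0, "az": 0}
    - {"claw": 1, "tx": 0.002, "ty": 0, "tz": 0, "ax": 0, "ay": 0, "az": 0}
    - {"claw": 1, "tx": 0.002, "ty": 0, "tz": 0, "ax": 0, "ay": 0, "az": 0}
    - {"claw": 1, "tx": 0.002, "ty": 0, "tz": 0, "ax": 0, "ay": 0, "az": 0}
    - {"claw": 1, "tx": 0.002, "ty": 0, "tz": 0, "ax": 0, "ay": 0, "az": 0}

```text
clock: 6.53
tcp_pos: [0.5518, 0.0402, 0.2465]
orientation: [2.379, 2.05, -0.003]
contact_force: [-4.4, -5.4, 9.6]
grip_width: 0.0003
gripper_force: 4.8
```

Request:
arm_command:
  plan:
    - {"claw": 1, "tx": 0, "ty": 0, "tz": 0.0004, "ax": 0, "ay": 0, "az": 0}
    - {"claw": 1, "tx": 0.002, "ty": 0, "tz": 0, "ax": 0, "ay": 0, "az": 0}
    - {"claw": 1, "tx": 0.002, "ty": 0, "tz": 0, "ax": 0, "ay": 0, "az": 0}
    - {"claw": 1, "tx": 0.002, "ty": 0, "tz": 0, "ax": 0, "ay": 0, "az": 0}
    - {"claw": 1, "tx": 0.002, "ty": 0, "tz": 0, "ax": 0, "ay": 0, "az": 0}
    - {"claw": 1, "tx": 0.002, "ty": 0, "tz": 0, "ax": 0, "ay": 0, "az": 0}
    - {"claw": 1, "tx": 0.002, "ty": 0, "tz": 0, "ax": 0, "ay": 0, "az": 0}
    - {"claw": 1, "tx": 0.002, "ty": 0, "tz": 0, "ax": 0, "ay": 0, "az": 0}
    - {"claw": 1, "tx": 0.002, "ty": 0, "tz": 0, "ax": 0, "ay": 0, "az": 0}
    - {"claw": 1, "tx": 0, "ty": 0, "tz": 0, "ax": 0, "ay": 0, "az": 0}

```text
clock: 7.37
tcp_pos: [0.5542, 0.0564, 0.2464]
orientation: [2.379, 2.051, -0.002]
contact_force: [-4.5, -3.8, 13.2]
grip_width: -0.0
gripper_force: 6.9
```

```bash
python3 - <<'E'
from h import *
im=save("side","s1"); c=blob(im,(95,100,40),(125,255,255),(290,90,390,220)); print(rect("side",c,.075),c.min(0),c.max(0))
im=cv2.cvtColor(cv2.imread("pics/side0.png"),cv2.COLOR_BGR2RGB);c=blob(im,(95,100,40),(125,255,255),(290,90,390,220)); print(c.min(0),c.max(0))
go([.5517,.0297,.25],-.142)
E
```

```text
(array([0.5525, 0.0415]), array([132.316 , 121.2884]), 82.75878143310547) [307. 132.] [366. 177.]
[306. 139.] [366. 177.]
t 7.4167 tcp [0.5542 0.0564 0.2464] world d [-0.0025 -0.0267  0.0036] in target axes [-0.0268  0.0013 -0.0036] in own axes [-0.0268  0.0015 -0.0036] turn deg [-0.0302  0.0828 -0.3371] F [-4.9013 -5.5153 14.1946]
```

```bash
python3 - <<'E'
import cv2,numpy as np
a=cv2.imread("pics/s1.png");cv2.imwrite("pics/s1c.png",cv2.resize(a[80:230,260:420],(640,600)))
E
```

```text
(no output)
```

View pics/s1c.png

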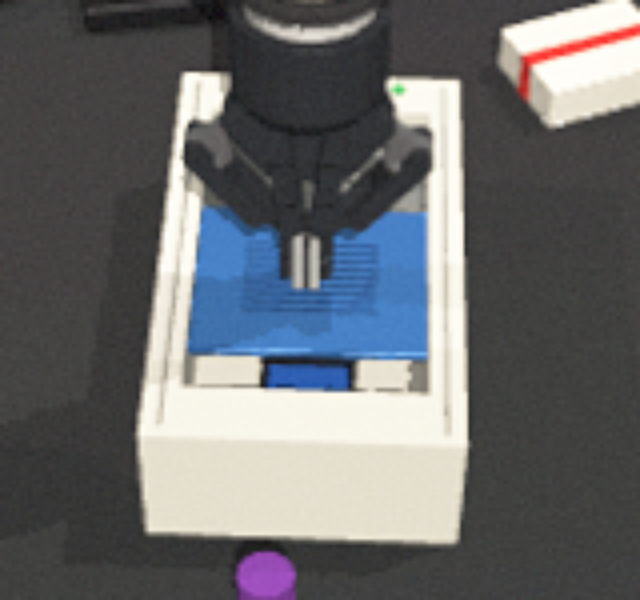

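The shutter is about 24 mm open and follows the fingertips (crop px (305,285)); the blue nest floor is showing below it. I'll continue.

Request:
arm_command:
  plan:
    - {"claw": 1, "tx": 0.002, "ty": 0, "tz": 0, "ax": 0, "ay": 0, "az": 0}
    - {"claw": 1, "tx": 0.002, "ty": 0, "tz": 0, "ax": 0, "ay": 0, "az": 0}
    - {"claw": 1, "tx": 0.002, "ty": 0, "tz": 0, "ax": 0, "ay": 0, "az": 0}
    - {"claw": 1, "tx": 0.002, "ty": 0, "tz": 0, "ax": 0, "ay": 0, "az": 0}
    - {"claw": 1, "tx": 0.002, "ty": 0, "tz": 0, "ax": 0, "ay": 0, "az": 0}
    - {"claw": 1, "tx": 0.002, "ty": 0, "tz": 0, "ax": 0, "ay": 0, "az": 0}
    - {"claw": 1, "tx": 0.002, "ty": 0, "tz": 0, "ax": 0, "ay": 0, "az": 0}
    - {"claw": 1, "tx": 0.002, "ty": 0, "tz": 0, "ax": 0, "ay": 0, "az": 0}
    - {"claw": 1, "tx": 0.002, "ty": 0, "tz": 0, "ax": 0, "ay": 0, "az": 0}
    - {"claw": 1, "tx": 0.002, "ty": 0, "tz": 0, "ax": 0, "ay": 0, "az": 0}

```text
clock: 8.25
tcp_pos: [0.557, 0.0758, 0.2466]
orientation: [2.38, 2.05, -0.003]
contact_force: [-6.1, -5.3, 15.6]
grip_width: -0.0003
gripper_force: 8.1
```

Request:
arm_command:
  plan:
    - {"claw": 1, "tx": 0.0022, "ty": 0, "tz": -0.0002, "ax": 0, "ay": 0, "az": 0}
    - {"claw": 1, "tx": 0.0022, "ty": 0, "tz": 0, "ax": 0, "ay": 0, "az": 0}
    - {"claw": 1, "tx": 0.0022, "ty": 0, "tz": 0, "ax": 0, "ay": 0, "az": 0}
    - {"claw": 1, "tx": 0.0022, "ty": 0, "tz": 0, "ax": 0, "ay": 0, "az": 0}
    - {"claw": 1, "tx": 0.0022, "ty": 0, "tz": 0, "ax": 0, "ay": 0, "az": 0}
    - {"claw": 1, "tx": 0.0022, "ty": 0, "tz": 0, "ax": 0, "ay": 0, "az": 0}
    - {"claw": 1, "tx": 0.0022, "ty": 0, "tz": 0, "ax": 0, "ay": 0, "az": 0}
    - {"claw": 1, "tx": 0.0022, "ty": 0, "tz": 0, "ax": 0, "ay": 0, "az": 0}
    - {"claw": 1, "tx": 0.0022, "ty": 0, "tz": 0, "ax": 0, "ay": 0, "az": 0}
    - {"claw": 1, "tx": 0.0022, "ty": 0, "tz": 0, "ax": 0, "ay": 0, "az": 0}

```text
clock: 9.08
tcp_pos: [0.5602, 0.0976, 0.2469]
orientation: [2.38, 2.051, -0.003]
contact_force: [-6.5, -5.4, 18.2]
grip_width: -0.0002
gripper_force: 9.0
```

Request:
arm_command:
  plan:
    - {"claw": 1, "tx": 0.002, "ty": 0, "tz": -0.0004, "ax": 0, "ay": 0, "az": 0}
    - {"claw": 1, "tx": 0.0022, "ty": 0, "tz": 0, "ax": 0, "ay": 0, "az": 0}
    - {"claw": 1, "tx": 0.0022, "ty": 0, "tz": -0.0001, "ax": 0, "ay": 0, "az": 0}
    - {"claw": 1, "tx": 0.0022, "ty": 0, "tz": 0, "ax": 0, "ay": 0, "az": 0}
    - {"claw": 1, "tx": 0.0022, "ty": 0, "tz": -0.0001, "ax": 0, "ay": 0, "az": 0}
    - {"claw": 1, "tx": 0.0022, "ty": 0, "tz": 0, "ax": 0, "ay": 0, "az": 0}
    - {"claw": 1, "tx": 0.0022, "ty": 0, "tz": -0.0001, "ax": 0, "ay": 0, "az": 0}
    - {"claw": 1, "tx": 0.0022, "ty": 0, "tz": 0, "ax": 0, "ay": 0, "az": 0}
    - {"claw": 1, "tx": 0.0022, "ty": 0, "tz": -0.0001, "ax": 0, "ay": 0, "az": 0}
    - {"claw": 1, "tx": 0.0022, "ty": 0, "tz": 0, "ax": 0, "ay": 0, "az": 0}

```text
clock: 9.92
tcp_pos: [0.5633, 0.1192, 0.2476]
orientation: [-2.38, -2.051, 0.004]
contact_force: [-7.2, -5.9, 17.0]
grip_width: -0.0001
gripper_force: 8.4
```

```bash
python3 - <<'E'
from h import *
save("side","s2"); o=r.get_obs(); print(o["contact_force"],o["tcp_pos"])
for d in r.tip_of("shutter_top","side")[:2]: print(toworld("side",d["location"]),d["confidence"])
for d in r.tip_of("nest","side")[:2]: print(toworld("side",d["location"]),d["confidence"])
a=cv2.imread("pics/s2.png");cv2.imwrite("pics/s2c.png",cv2.resize(a[80:230,260:420],(640,600)))
E
```

```text
[-6.8568 -6.0171 16.4996] [0.5634 0.1198 0.2476]
[0.5595 0.1169 0.0722] 0.69
[0.5512 0.0272 0.0172] 0.92
[ 0.5532 -0.2569  0.0286] 0.42
```

View pics/s2c.png

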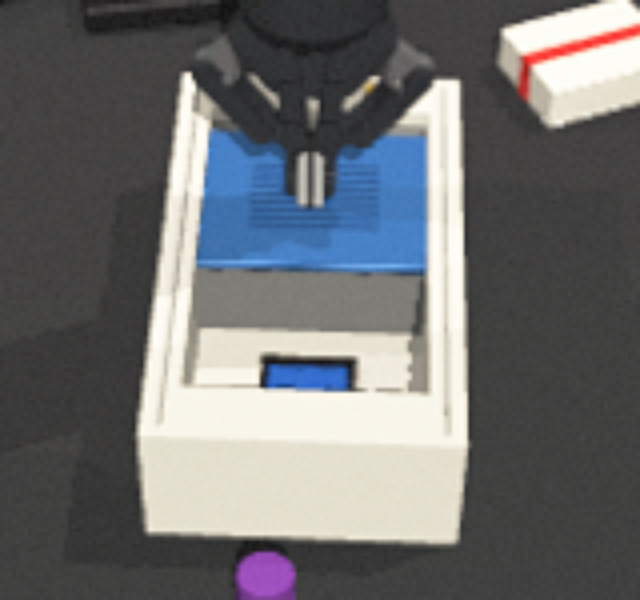

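About 90 mm open, with the tips still mid-ribs at crop (312,200). I'll drag the rest of the way to the stop.

Request:
arm_command:
  plan:
    - {"claw": 1, "tx": 0.002, "ty": 0, "tz": -0.0003, "ax": 0, "ay": 0, "az": 0}
    - {"claw": 1, "tx": 0.002, "ty": 0, "tz": 0, "ax": 0, "ay": 0, "az": 0}
    - {"claw": 1, "tx": 0.002, "ty": 0, "tz": -0.0001, "ax": 0, "ay": 0, "az": 0}
    - {"claw": 1, "tx": 0.002, "ty": 0, "tz": 0, "ax": 0, "ay": 0, "az": 0}
    - {"claw": 1, "tx": 0.002, "ty": 0, "tz": -0.0001, "ax": 0, "ay": 0, "az": 0}
    - {"claw": 1, "tx": 0.002, "ty": 0, "tz": 0, "ax": 0, "ay": 0, "az": 0}
    - {"claw": 1, "tx": 0.002, "ty": 0, "tz": -0.0001, "ax": 0, "ay": 0, "az": 0}
    - {"claw": 1, "tx": 0.001, "ty": 0, "tz": 0, "ax": 0, "ay": 0, "az": 0}
    - {"claw": 1, "tx": 0, "ty": 0, "tz": 0, "ax": 0, "ay": 0, "az": 0}
    - {"claw": 1, "tx": 0, "ty": 0, "tz": 0, "ax": 0, "ay": 0, "az": 0}

```text
clock: 10.9
tcp_pos: [0.5659, 0.1325, 0.2481]
orientation: [2.379, 2.048, -0.005]
contact_force: [-4.5, -9.4, 13.4]
grip_width: 0.0002
gripper_force: 7.4
```

```bash
cat >> h.py <<'E'
O=np.array([.5512,.0272]); X=np.array([.990,-.141]); Y=np.array([.141,.990])
def edges(n,img,z=.075):
    """station-y of blue boundaries along lines of constant station x on the shutter's top"""
    h=cv2.cvtColor(img,cv2.COLOR_RGB2HSV); b=cv2.inRange(h,(95,100,40),(125,255,255))
    for x in(-.05,-.04,.04,.05):
        ys=np.arange(-.07,.19,.0005); v=[]
        for y in ys:
            u=proj(n,[*(O+x*X+y*Y),z]).round().astype(int); v.append(b[u[1],u[0]]>0)
        v=np.array(v,int); e=np.flatnonzero(np.diff(v)); print(n,x,[(round(ys[i]*1000,1),int(v[i+1])) for i in e])
E
python3 - <<'E'
from h import *
for n in("side","top"):
    edges(n,cv2.cvtColor(cv2.imread(f"pics/{n}0.png"),cv2.COLOR_BGR2RGB))
    edges(n,save(n,n+"3"))
E
```

```text
side -0.05 [(np.float64(-53.5), 1), (np.float64(58.5), 0)]
side -0.04 [(np.float64(-53.0), 1), (np.float64(56.0), 0)]
side 0.04 [(np.float64(-52.0), 1), (np.float64(56.5), 0)]
side 0.05 [(np.float64(-51.5), 1), (np.float64(57.0), 0)]
side -0.05 [(np.float64(43.0), 1), (np.float64(156.0), 0)]
side -0.04 [(np.float64(43.5), 1), (np.float64(156.5), 0)]
side 0.04 [(np.float64(44.0), 1), (np.float64(156.5), 0)]
side 0.05 [(np.float64(44.5), 1), (np.float64(157.0), 0)]
top -0.05 [(np.float64(-51.0), 1), (np.float64(54.5), 0)]Traceback (most recent call last):
  File "<stdin>", line 3, in <module>
  File "h.py", line 40, in edges
    u=proj(n,[*(O+x*X+y*Y),z]).round().astype(int); v.append(b[u[1],u[0]]>0)
      ~~~~^^^^^^^^^^^^^^^^^^^^
  File "h.py", line 11, in proj
    m,Rm,t=cam(n); c=Rm.T@(np.array(P)-t); s=np.array([c[0],-c[1]])/-c[2]
           ~~~^^^
  File "h.py", line 5, in cam
    m=r.camera_model(n); o=np.array(m["orientation"],float)
ValueError: time passes only in moves, steps and waits
```

Request:
arm_command:
  plan:
    - {"claw": 1, "tx": 0.001, "ty": 0, "tz": 0, "ax": 0, "ay": 0, "az": 0}
    - {"claw": 1, "tx": 0.001, "ty": 0, "tz": 0, "ax": 0, "ay": 0, "az": 0}
    - {"claw": 1, "tx": 0.001, "ty": 0, "tz": 0, "ax": 0, "ay": 0, "az": 0}
    - {"claw": 1, "tx": 0.001, "ty": 0, "tz": 0, "ax": 0, "ay": 0, "az": 0}
    - {"claw": 1, "tx": 0, "ty": 0, "tz": 0, "ax": 0, "ay": 0, "az": 0}
    - {"claw": 1, "tx": 0, "ty": 0, "tz": -0.005, "ax": 0, "ay": 0, "az": 0}
    - {"claw": 1, "tx": 0, "ty": 0, "tz": -0.03, "ax": 0, "ay": 0, "az": 0}
    - {"claw": 1, "tx": 0, "ty": 0, "tz": -0.041, "ax": 0, "ay": 0, "az": 0}
    - {"claw": 1, "tx": -0.041, "ty": 0, "tz": 0, "ax": 0, "ay": 0, "az": 0}
    - {"claw": 1, "tx": -0.041, "ty": 0, "tz": 0, "ax": 0, "ay": 0, "az": 0}

```text
clock: 11.78
tcp_pos: [0.5557, 0.0614, 0.3252]
orientation: [2.369, 2.06, 0.008]
contact_force: [0.0, -1.5, -1.0]
grip_width: -0.0002
gripper_force: 0.0
```

```bash
python3 - <<'E'
from h import *
for n in("side","top"):
    edges(n,save(n,n+"4"))
    for d in r.tip_of("nest",n)[:2]: print(toworld(n,d["location"]),d["confidence"])
    for d in r.tip_of("shutter_top",n)[:2]: print(toworld(n,d["location"]),d["confidence"])
go([.4905,-.243,.198],-.142)
E
```

```text
side -0.05 [(np.float64(46.0), 1), (np.float64(156.0), 0)]
side -0.04 [(np.float64(46.5), 1), (np.float64(156.5), 0)]
side 0.04 [(np.float64(47.0), 1), (np.float64(156.5), 0)]
side 0.05 [(np.float64(47.5), 1), (np.float64(157.0), 0)]
[0.5527 0.0296 0.0142] 0.75
[ 0.553  -0.2444 -0.0003] 0.7
[0.5624 0.1276 0.0752] 0.59
top -0.05 [(np.float64(47.5), 1), (np.float64(154.0), 0)]
top -0.04 [(np.float64(47.5), 1), (np.float64(154.5), 0)]
top 0.04 []
top 0.05 []
[0.548  0.0245 0.0109] 0.77
[0.5665 0.1248 0.0822] 0.94
t 12.0833 tcp [0.5546 0.0602 0.3229] world d [-0.0641 -0.3032 -0.1249] in target axes [-0.3092 -0.0206  0.1249] in own axes [-0.3093 -0.0196  0.1247] turn deg [-0.0242 -0.0296 -0.1684] F [-0.4302 -0.2384  0.1473]
```

Request:
arm_command:
  plan:
    - {"claw": 0.45, "tx": -0.0386, "ty": -0.0025, "tz": 0, "ax": 0, "ay": 0, "az": 0}
    - {"claw": 0.45, "tx": -0.0386, "ty": -0.0025, "tz": 0, "ax": 0, "ay": 0, "az": 0}
    - {"claw": 0.45, "tx": -0.0386, "ty": -0.0025, "tz": 0, "ax": 0, "ay": 0, "az": 0}
    - {"claw": 0.45, "tx": -0.0386, "ty": -0.0025, "tz": 0, "ax": 0, "ay": 0, "az": 0}
    - {"claw": 0.45, "tx": -0.0386, "ty": -0.0025, "tz": 0, "ax": 0, "ay": 0, "az": 0}
    - {"claw": 0.45, "tx": -0.0386, "ty": -0.0025, "tz": 0, "ax": 0, "ay": 0, "az": 0}
    - {"claw": 0.45, "tx": -0.0386, "ty": -0.0025, "tz": 0, "ax": 0, "ay": 0, "az": 0}
    - {"claw": 0.45, "tx": -0.0386, "ty": -0.0025, "tz": 0, "ax": 0, "ay": 0, "az": 0}
    - {"claw": 0.45, "tx": 0, "ty": 0, "tz": 0.02, "ax": 0, "ay": 0, "az": 0}
    - {"claw": 0.45, "tx": 0, "ty": 0, "tz": 0.02, "ax": 0, "ay": 0, "az": 0}

```text
clock: 12.92
tcp_pos: [0.4902, -0.2456, 0.2835]
orientation: [2.378, 2.048, 0.002]
contact_force: [0.6, 1.3, -0.5]
grip_width: 0.0469
gripper_force: 0.0
```

```bash
sed -i 's/^def cam(n)/import functools\n@functools.lru_cache\ndef cam(n)/' h.py; python3 - <<'E'
from h import *
im=save("top","top5"); edges("top",im)
b=blob(im,(100,120,30),(125,255,255),(215,130,320,230)); print(cv2.boundingRect(b.astype(np.int32)))
h=cv2.cvtColor(im,cv2.COLOR_RGB2HSV); k=cv2.inRange(h,(95,100,30),(128,255,255))
for c in cv2.findContours(k[120:240,200:320],cv2.RETR_EXTERNAL,cv2.CHAIN_APPROX_NONE)[0]:
    if cv2.contourArea(c)>60: c=c[:,0,:]+[200,120]; print(c.min(0),c.max(0),rect("top",c,.011))
go([.4905,-.243,.198],-.142); print(r.get_obs()["grip_width"])
a=cv2.imread("pics/top5.png");cv2.imwrite("pics/top5c.png",cv2.resize(a[120:300,200:460],(780,540)))
E
```

```text
top -0.05 [(np.float64(47.5), 1), (np.float64(154.0), 0)]
top -0.04 [(np.float64(47.5), 1), (np.float64(154.5), 0)]
top 0.04 [(np.float64(47.5), 1), (np.float64(154.5), 0)]
top 0.05 [(np.float64(47.5), 1), (np.float64(154.5), 0)]
(215, 143, 17, 67)
[245 175] [271 200] (array([0.5528, 0.0293]), array([46.3391, 45.7059]), 82.0429458618164)
[200 141] [232 210] (array([0.5794, 0.1217]), array([ 64.0029, 131.4439]), 82.09629821777344)
t 12.9667 tcp [ 0.4893 -0.2428  0.2792] world d [ 0.0012 -0.0002 -0.0812] in target axes [-0.      0.0012  0.0812] in own axes [-0.0001  0.0015  0.0812] turn deg [-0.2318 -0.0344 -0.226 ] F [-2.1387  1.4581 -3.5476]
0.046770203974148924
```

View pics/top5c.png

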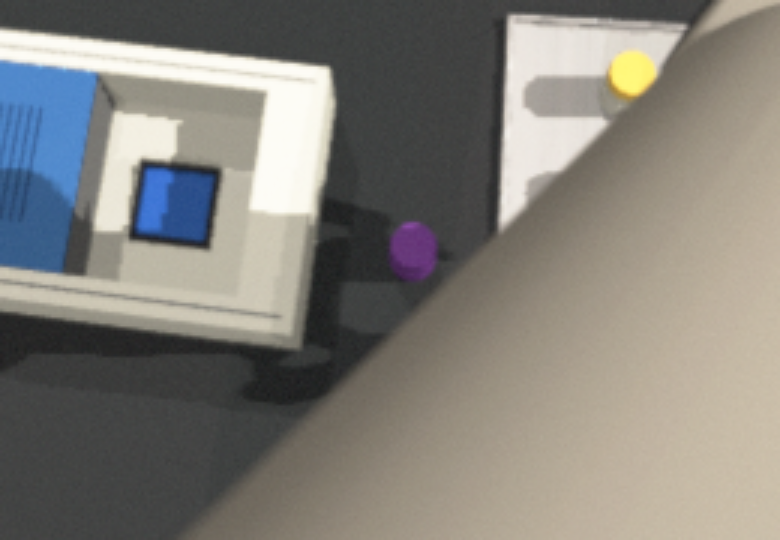

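The top crop shows the open bay with the nest centred at crop (175,205), and the shutter at its stop. Next I descend on the red bottle.

Request:
arm_command:
  plan:
    - {"claw": 0.45, "tx": 0, "ty": 0.0012, "tz": 0.01, "ax": 0, "ay": 0, "az": 0}
    - {"claw": 0.45, "tx": 0, "ty": 0, "tz": 0.015, "ax": 0, "ay": 0, "az": 0}
    - {"claw": 0.45, "tx": 0, "ty": 0, "tz": 0.015, "ax": 0, "ay": 0, "az": 0}
    - {"claw": 0.45, "tx": 0, "ty": 0, "tz": 0.015, "ax": 0, "ay": 0, "az": 0}
    - {"claw": 0.45, "tx": 0, "ty": 0, "tz": 0.015, "ax": 0, "ay": 0, "az": 0}
    - {"claw": 0.45, "tx": 0, "ty": 0, "tz": 0.01, "ax": 0, "ay": 0, "az": 0}
    - {"claw": 0.45, "tx": 0, "ty": 0, "tz": 0.001, "ax": 0, "ay": 0, "az": 0}
    - {"claw": 0.45, "tx": 0, "ty": 0, "tz": 0, "ax": 0, "ay": 0, "az": 0}
    - {"claw": 1, "tx": 0, "ty": 0, "tz": 0, "ax": 0, "ay": 0, "az": 0}
    - {"claw": 1, "tx": 0, "ty": 0, "tz": 0, "ax": 0, "ay": 0, "az": 0}
  squeeze: 25

```text
clock: 13.8
tcp_pos: [0.4915, -0.2438, 0.2031]
orientation: [2.377, 2.053, 0.001]
contact_force: [-0.4, 0.3, 0.9]
grip_width: 0.0272
gripper_force: 24.6
```

```bash
python3 - <<'E'
from h import *
im=save("side","s6"); o=r.get_obs(); print(o["grip_width"],o["gripper_force"],o["tcp_pos"])
cv2.imwrite("pics/s6c.png",cv2.cvtColor(cv2.resize(im[220:340,240:440],(800,480)),cv2.COLOR_RGB2BGR))
go([.552,.0288,.24],-.142)
E
```

```text
0.027046153408820207 24.645203053951263 [ 0.4915 -0.2438  0.2031]
t 13.85 tcp [ 0.4915 -0.2438  0.2031] world d [0.0605 0.2726 0.0369] in target axes [ 0.2784  0.0214 -0.0369] in own axes [ 0.2785  0.0203 -0.0369] turn deg [ 0.0927  0.0071 -0.2302] F [-0.0916  0.1795  1.4163]
```

View pics/s6c.png

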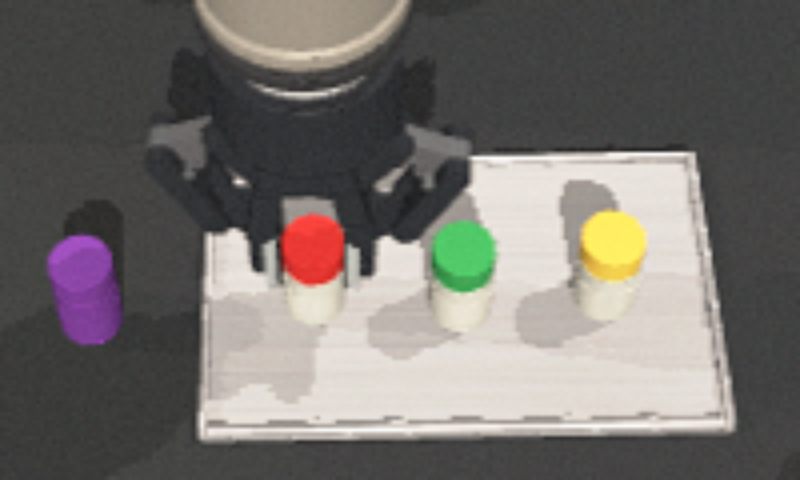

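The red bottle is gripped at crop (313,250), with the others untouched.

Request:
arm_command:
  plan:
    - {"claw": 1, "tx": 0, "ty": 0, "tz": -0.033, "ax": 0, "ay": 0, "az": 0}
    - {"claw": 1, "tx": 0, "ty": 0, "tz": -0.035, "ax": 0, "ay": 0, "az": 0}
    - {"claw": 1, "tx": 0, "ty": 0, "tz": -0.033, "ax": 0, "ay": 0, "az": 0}
    - {"claw": 1, "tx": 0.0395, "ty": 0.0029, "tz": 0, "ax": 0, "ay": 0, "az": 0}
    - {"claw": 1, "tx": 0.0395, "ty": 0.0029, "tz": 0, "ax": 0, "ay": 0, "az": 0}
    - {"claw": 1, "tx": 0.0395, "ty": 0.0029, "tz": 0, "ax": 0, "ay": 0, "az": 0}
    - {"claw": 1, "tx": 0.0395, "ty": 0.0029, "tz": 0, "ax": 0, "ay": 0, "az": 0}
    - {"claw": 1, "tx": 0.0395, "ty": 0.0029, "tz": 0, "ax": 0, "ay": 0, "az": 0}
    - {"claw": 1, "tx": 0.0395, "ty": 0.0029, "tz": 0, "ax": 0, "ay": 0, "az": 0}
    - {"claw": 1, "tx": 0.0395, "ty": 0.0029, "tz": 0, "ax": 0, "ay": 0, "az": 0}

```text
clock: 14.68
tcp_pos: [0.5514, 0.0288, 0.304]
orientation: [2.378, 2.053, 0.002]
contact_force: [0.7, -0.9, 0.3]
grip_width: 0.027
gripper_force: 24.9
```

```bash
python3 - <<'E'
from h import *
for i in range(3): r.grab_frame("top")
go([.552,.0288,.212],-.142); o=r.get_obs(); print(o["grip_width"],o["gripper_force"])
E
```

```text
t 14.8333 tcp [0.552  0.0312 0.3035] world d [ 0.     -0.0024 -0.0915] in target axes [-0.0024  0.0004  0.0915] in own axes [-0.0025  0.0003  0.0915] turn deg [ 0.0392 -0.093   0.1905] F [-0.7549 -0.6059 -0.2675]
0.026948652764265016 24.885779321193695
```

Request:
arm_command:
  plan:
    - {"claw": 1, "tx": -0.002, "ty": 0, "tz": 0, "ax": 0, "ay": 0, "az": 0}
    - {"claw": 1, "tx": 0, "ty": 0, "tz": 0.014, "ax": 0, "ay": 0, "az": 0}
    - {"claw": 1, "tx": 0, "ty": 0, "tz": 0.014, "ax": 0, "ay": 0, "az": 0}
    - {"claw": 1, "tx": 0, "ty": 0, "tz": 0.014, "ax": 0, "ay": 0, "az": 0}
    - {"claw": 1, "tx": 0, "ty": 0, "tz": 0.014, "ax": 0, "ay": 0, "az": 0}
    - {"claw": 1, "tx": 0, "ty": 0, "tz": 0.014, "ax": 0, "ay": 0, "az": 0}
    - {"claw": 1, "tx": 0, "ty": 0, "tz": 0.01, "ax": 0, "ay": 0, "az": 0}
    - {"claw": 1, "tx": 0, "ty": 0, "tz": 0.006, "ax": 0, "ay": 0, "az": 0}
    - {"claw": 1, "tx": 0, "ty": 0, "tz": 0.003, "ax": 0, "ay": 0, "az": 0}
    - {"claw": 1, "tx": 0, "ty": 0, "tz": 0, "ax": 0, "ay": 0, "az": 0}

```text
clock: 15.67
tcp_pos: [0.5509, 0.0242, 0.214]
orientation: [-2.379, -2.052, 0.001]
contact_force: [0.7, -0.8, -0.2]
grip_width: 0.0275
gripper_force: 24.9
```

Request:
arm_command:
  plan:
    - {"claw": 1, "tx": 0, "ty": 0, "tz": 0.0005, "ax": 0, "ay": 0, "az": 0}
    - {"claw": 1, "tx": 0, "ty": 0, "tz": 0.0005, "ax": 0, "ay": 0, "az": 0}
    - {"claw": 1, "tx": 0, "ty": 0, "tz": 0.0005, "ax": 0, "ay": 0, "az": 0}
    - {"claw": 1, "tx": 0, "ty": 0, "tz": 0.0005, "ax": 0, "ay": 0, "az": 0}
    - {"claw": 1, "tx": 0, "ty": 0, "tz": 0, "ax": 0, "ay": 0, "az": 0}
    - {"claw": 1, "tx": 0, "ty": 0, "tz": 0, "ax": 0, "ay": 0, "az": 0}
    - {"claw": 1, "tx": 0, "ty": 0, "tz": 0, "ax": 0, "ay": 0, "az": 0}
    - {"claw": 1, "tx": 0, "ty": 0, "tz": 0, "ax": 0, "ay": 0, "az": 0}
    - {"claw": 1, "tx": 0, "ty": 0, "tz": 0, "ax": 0, "ay": 0, "az": 0}
    - {"claw": 1, "tx": 0, "ty": 0, "tz": 0, "ax": 0, "ay": 0, "az": 0}

```text
clock: 16.5
tcp_pos: [0.5511, 0.0249, 0.2122]
orientation: [2.378, 2.053, 0.0]
contact_force: [-0.1, 0.5, 0.0]
grip_width: 0.0273
gripper_force: 24.9
```

Request:
arm_command:
  plan:
    - {"claw": 1, "tx": 0.0015, "ty": 0, "tz": 0, "ax": 0, "ay": 0, "az": 0}
    - {"claw": 1, "tx": 0.0015, "ty": 0, "tz": 0, "ax": 0, "ay": 0, "az": 0}
    - {"claw": 1, "tx": 0, "ty": 0, "tz": 0.0005, "ax": 0, "ay": 0, "az": 0}
    - {"claw": 1, "tx": 0, "ty": 0, "tz": 0.0005, "ax": 0, "ay": 0, "az": 0}
    - {"claw": 1, "tx": 0, "ty": 0, "tz": 0.0005, "ax": 0, "ay": 0, "az": 0}
    - {"claw": 1, "tx": 0, "ty": 0, "tz": 0, "ax": 0, "ay": 0, "az": 0}
    - {"claw": 1, "tx": 0, "ty": 0, "tz": 0, "ax": 0, "ay": 0, "az": 0}
    - {"claw": 1, "tx": 0, "ty": 0, "tz": 0, "ax": 0, "ay": 0, "az": 0}
    - {"claw": 1, "tx": 0, "ty": 0, "tz": 0, "ax": 0, "ay": 0, "az": 0}
    - {"claw": 1, "tx": 0, "ty": 0, "tz": 0, "ax": 0, "ay": 0, "az": 0}

```text
clock: 17.33
tcp_pos: [0.5516, 0.028, 0.2111]
orientation: [-2.377, -2.053, -0.001]
contact_force: [-2.3, 0.5, 4.8]
grip_width: 0.0268
gripper_force: 25.4
```

The bottle touched the nest floor at the predicted height. I'll release it and lift off.

Request:
arm_command:
  plan:
    - {"claw": 0.45, "tx": 0, "ty": 0, "tz": 0, "ax": 0, "ay": 0, "az": 0}
    - {"claw": 0.45, "tx": 0, "ty": 0, "tz": 0, "ax": 0, "ay": 0, "az": 0}
    - {"claw": 0.45, "tx": 0, "ty": 0, "tz": 0, "ax": 0, "ay": 0, "az": 0}
    - {"claw": 0.45, "tx": 0, "ty": 0, "tz": 0, "ax": 0, "ay": 0, "az": 0}
    - {"claw": 0.45, "tx": 0, "ty": 0, "tz": -0.004, "ax": 0, "ay": 0, "az": 0}
    - {"claw": 0.45, "tx": 0, "ty": 0, "tz": -0.015, "ax": 0, "ay": 0, "az": 0}
    - {"claw": 0.45, "tx": 0, "ty": 0, "tz": -0.025, "ax": 0, "ay": 0, "az": 0}
    - {"claw": 0.45, "tx": 0, "ty": 0, "tz": -0.025, "ax": 0, "ay": 0, "az": 0}
    - {"claw": 0.45, "tx": 0, "ty": 0, "tz": -0.025, "ax": 0, "ay": 0, "az": 0}
    - {"claw": 1, "tx": 0, "ty": 0, "tz": 0, "ax": 0, "ay": 0, "az": 0}

```text
clock: 18.17
tcp_pos: [0.5532, 0.0274, 0.3092]
orientation: [2.376, 2.05, 0.01]
contact_force: [0.8, -0.3, 0.8]
grip_width: 0.0363
gripper_force: 0.0
```

Request:
arm_command:
  plan:
    - {"claw": 1, "tx": 0.038, "ty": 0, "tz": 0, "ax": 0, "ay": 0, "az": 0}
    - {"claw": 1, "tx": 0.038, "ty": 0, "tz": 0, "ax": 0, "ay": 0, "az": 0}
    - {"claw": 1, "tx": 0.027, "ty": 0, "tz": 0, "ax": 0, "ay": 0, "az": 0}
    - {"claw": 1, "tx": 0, "ty": 0, "tz": 0.01, "ax": 0, "ay": 0, "az": 0}
    - {"claw": 1, "tx": 0, "ty": 0, "tz": 0.015, "ax": 0, "ay": 0, "az": 0}
    - {"claw": 1, "tx": 0, "ty": 0, "tz": 0.015, "ax": 0, "ay": 0, "az": 0}
    - {"claw": 1, "tx": 0, "ty": 0, "tz": 0.01, "ax": 0, "ay": 0, "az": 0}
    - {"claw": 1, "tx": 0, "ty": 0, "tz": 0, "ax": 0, "ay": 0, "az": 0}
    - {"claw": 1, "tx": 0, "ty": 0, "tz": 0, "ax": 0, "ay": 0, "az": 0}
    - {"claw": 1, "tx": 0, "ty": 0, "tz": 0, "ax": 0, "ay": 0, "az": 0}

```text
clock: 19.0
tcp_pos: [0.5669, 0.1294, 0.2552]
orientation: [2.378, 2.052, 0.001]
contact_force: [0.6, -0.9, 0.3]
grip_width: 0.0002
gripper_force: 0.0
```

```bash
python3 - <<'E'
from h import *
im=save("side","s7"); go([.566,.128,.25],-.142)
for d in r.tip_of("reagent_mid","side")[:3]: print(toworld("side",d["location"]),d["confidence"])
cv2.imwrite("pics/s7c.png",cv2.cvtColor(cv2.resize(im[80:230,260:420],(640,600)),cv2.COLOR_RGB2BGR))
E
```

```text
t 19.05 tcp [0.5669 0.1295 0.2555] world d [-0.0009 -0.0015 -0.0055] in target axes [-0.0016 -0.0007  0.0055] in own axes [-0.0016 -0.0007  0.0055] turn deg [ 0.0679 -0.0339 -0.2694] F [-0.5505  0.3496  0.1204]
[ 0.3887 -0.2434  0.0273] 0.87
[ 0.5171 -0.1198  0.0242] 0.55
[0.5459 0.0274 0.0393] 0.47
```

View pics/s7c.png

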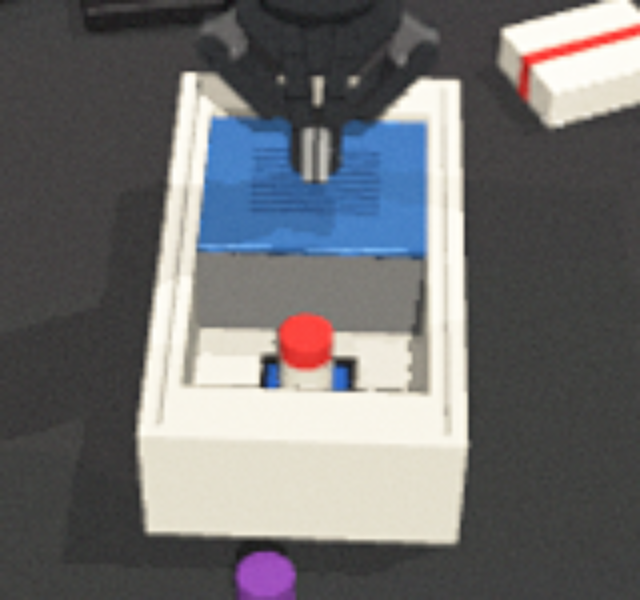

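The bottle stands upright in the nest (crop (305,345)). Now I press to close the shutter.

Request:
arm_command:
  plan:
    - {"claw": 1, "tx": 0, "ty": 0, "tz": 0.001, "ax": 0, "ay": 0, "az": 0}
    - {"claw": 1, "tx": 0, "ty": 0, "tz": 0.001, "ax": 0, "ay": 0, "az": 0}
    - {"claw": 1, "tx": 0, "ty": 0, "tz": 0.001, "ax": 0, "ay": 0, "az": 0}
    - {"claw": 1, "tx": 0, "ty": 0, "tz": 0.0005, "ax": 0, "ay": 0, "az": 0}
    - {"claw": 1, "tx": 0, "ty": 0, "tz": 0.0005, "ax": 0, "ay": 0, "az": 0}
    - {"claw": 1, "tx": 0, "ty": 0, "tz": 0.0005, "ax": 0, "ay": 0, "az": 0}
    - {"claw": 1, "tx": 0, "ty": 0, "tz": 0.0005, "ax": 0, "ay": 0, "az": 0}
    - {"claw": 1, "tx": 0, "ty": 0, "tz": 0, "ax": 0, "ay": 0, "az": 0}
    - {"claw": 1, "tx": 0, "ty": 0, "tz": 0, "ax": 0, "ay": 0, "az": 0}
    - {"claw": 1, "tx": 0, "ty": 0, "tz": 0, "ax": 0, "ay": 0, "az": 0}

```text
clock: 19.93
tcp_pos: [0.5665, 0.1298, 0.2498]
orientation: [-2.378, -2.053, -0.0]
contact_force: [-0.3, 0.5, 1.3]
grip_width: 0.0002
gripper_force: 0.5
```

Request:
arm_command:
  plan:
    - {"claw": 1, "tx": 0, "ty": 0, "tz": 0.0005, "ax": 0, "ay": 0, "az": 0}
    - {"claw": 1, "tx": 0, "ty": 0, "tz": 0.0005, "ax": 0, "ay": 0, "az": 0}
    - {"claw": 1, "tx": 0, "ty": 0, "tz": 0.0005, "ax": 0, "ay": 0, "az": 0}
    - {"claw": 1, "tx": 0, "ty": 0, "tz": 0, "ax": 0, "ay": 0, "az": 0}
    - {"claw": 1, "tx": 0, "ty": 0, "tz": 0, "ax": 0, "ay": 0, "az": 0}
    - {"claw": 1, "tx": 0, "ty": 0, "tz": 0, "ax": 0, "ay": 0, "az": 0}
    - {"claw": 1, "tx": 0, "ty": 0, "tz": 0, "ax": 0, "ay": 0, "az": 0}
    - {"claw": 1, "tx": 0, "ty": 0, "tz": 0, "ax": 0, "ay": 0, "az": 0}
    - {"claw": 1, "tx": 0, "ty": 0, "tz": 0, "ax": 0, "ay": 0, "az": 0}
    - {"claw": 1, "tx": 0, "ty": 0, "tz": 0, "ax": 0, "ay": 0, "az": 0}

```text
clock: 20.77
tcp_pos: [0.5666, 0.1297, 0.2488]
orientation: [-2.378, -2.053, -0.001]
contact_force: [-2.9, -0.0, 8.1]
grip_width: -0.0001
gripper_force: 4.1
```

Request:
arm_command:
  plan:
    - {"claw": 1, "tx": 0, "ty": 0, "tz": 0.0004, "ax": 0, "ay": 0, "az": 0}
    - {"claw": 1, "tx": 0, "ty": 0, "tz": 0.0004, "ax": 0, "ay": 0, "az": 0}
    - {"claw": 1, "tx": -0.001, "ty": 0, "tz": 0, "ax": 0, "ay": 0, "az": 0}
    - {"claw": 1, "tx": -0.002, "ty": 0, "tz": 0, "ax": 0, "ay": 0, "az": 0}
    - {"claw": 1, "tx": -0.002, "ty": 0, "tz": 0, "ax": 0, "ay": 0, "az": 0}
    - {"claw": 1, "tx": -0.002, "ty": 0, "tz": 0, "ax": 0, "ay": 0, "az": 0}
    - {"claw": 1, "tx": -0.002, "ty": 0, "tz": 0, "ax": 0, "ay": 0, "az": 0}
    - {"claw": 1, "tx": -0.002, "ty": 0, "tz": 0, "ax": 0, "ay": 0, "az": 0}
    - {"claw": 1, "tx": -0.002, "ty": 0, "tz": 0, "ax": 0, "ay": 0, "az": 0}
    - {"claw": 1, "tx": -0.002, "ty": 0, "tz": 0, "ax": 0, "ay": 0, "az": 0}

```text
clock: 21.6
tcp_pos: [0.5648, 0.1174, 0.2484]
orientation: [-2.374, -2.054, -0.006]
contact_force: [-2.6, 6.0, 9.8]
grip_width: -0.0
gripper_force: 4.5
```

Request:
arm_command:
  plan:
    - {"claw": 1, "tx": 0, "ty": 0, "tz": 0.0004, "ax": 0, "ay": 0, "az": 0}
    - {"claw": 1, "tx": -0.002, "ty": 0, "tz": 0.0002, "ax": 0, "ay": 0, "az": 0}
    - {"claw": 1, "tx": -0.002, "ty": 0, "tz": 0, "ax": 0, "ay": 0, "az": 0}
    - {"claw": 1, "tx": -0.002, "ty": 0, "tz": 0, "ax": 0, "ay": 0, "az": 0}
    - {"claw": 1, "tx": -0.002, "ty": 0, "tz": 0, "ax": 0, "ay": 0, "az": 0}
    - {"claw": 1, "tx": -0.002, "ty": 0, "tz": 0, "ax": 0, "ay": 0, "az": 0}
    - {"claw": 1, "tx": -0.002, "ty": 0, "tz": 0, "ax": 0, "ay": 0, "az": 0}
    - {"claw": 1, "tx": -0.002, "ty": 0, "tz": 0, "ax": 0, "ay": 0, "az": 0}
    - {"claw": 1, "tx": -0.002, "ty": 0, "tz": 0, "ax": 0, "ay": 0, "az": 0}
    - {"claw": 1, "tx": -0.002, "ty": 0, "tz": 0, "ax": 0, "ay": 0, "az": 0}

```text
clock: 22.43
tcp_pos: [0.5622, 0.0995, 0.2479]
orientation: [-2.374, -2.054, -0.006]
contact_force: [-1.5, 5.8, 10.1]
grip_width: 0.0001
gripper_force: 4.9
```

```bash
python3 - <<'E'
from h import *
im=save("side","s8"); edges("side",im); print(r.get_obs()["contact_force"])
E
```

```text
side -0.05 [(np.float64(15.5), 1), (np.float64(128.0), 0)]
side -0.04 [(np.float64(13.0), 1), (np.float64(125.0), 0)]
side 0.04 [(np.float64(13.5), 1), (np.float64(128.5), 0)]
side 0.05 [(np.float64(14.0), 1), (np.float64(125.5), 0)]
[-2.7673  5.8797  9.7209]
```

Request:
arm_command:
  plan:
    - {"claw": 1, "tx": -0.002, "ty": 0, "tz": 0.0004, "ax": 0, "ay": 0, "az": 0}
    - {"claw": 1, "tx": -0.0025, "ty": 0, "tz": 0.0002, "ax": 0, "ay": 0, "az": 0}
    - {"claw": 1, "tx": -0.0025, "ty": 0, "tz": 0, "ax": 0, "ay": 0, "az": 0}
    - {"claw": 1, "tx": -0.0025, "ty": 0, "tz": 0.0001, "ax": 0, "ay": 0, "az": 0}
    - {"claw": 1, "tx": -0.0025, "ty": 0, "tz": 0, "ax": 0, "ay": 0, "az": 0}
    - {"claw": 1, "tx": -0.0025, "ty": 0, "tz": 0.0001, "ax": 0, "ay": 0, "az": 0}
    - {"claw": 1, "tx": -0.0025, "ty": 0, "tz": 0, "ax": 0, "ay": 0, "az": 0}
    - {"claw": 1, "tx": -0.0025, "ty": 0, "tz": 0.0001, "ax": 0, "ay": 0, "az": 0}
    - {"claw": 1, "tx": -0.0025, "ty": 0, "tz": 0, "ax": 0, "ay": 0, "az": 0}
    - {"claw": 1, "tx": -0.0025, "ty": 0, "tz": 0, "ax": 0, "ay": 0, "az": 0}

```text
clock: 23.32
tcp_pos: [0.5587, 0.0751, 0.2471]
orientation: [-2.374, -2.054, -0.006]
contact_force: [-2.3, 6.2, 11.7]
grip_width: 0.0
gripper_force: 5.7
```

Request:
arm_command:
  plan:
    - {"claw": 1, "tx": -0.0025, "ty": 0, "tz": 0.0002, "ax": 0, "ay": 0, "az": 0}
    - {"claw": 1, "tx": -0.0025, "ty": 0, "tz": 0.0001, "ax": 0, "ay": 0, "az": 0}
    - {"claw": 1, "tx": -0.0025, "ty": 0, "tz": 0.0001, "ax": 0, "ay": 0, "az": 0}
    - {"claw": 1, "tx": -0.0025, "ty": 0, "tz": 0, "ax": 0, "ay": 0, "az": 0}
    - {"claw": 1, "tx": -0.0025, "ty": 0, "tz": 0.0001, "ax": 0, "ay": 0, "az": 0}
    - {"claw": 1, "tx": -0.0025, "ty": 0, "tz": 0, "ax": 0, "ay": 0, "az": 0}
    - {"claw": 1, "tx": -0.0025, "ty": 0, "tz": 0.0001, "ax": 0, "ay": 0, "az": 0}
    - {"claw": 1, "tx": -0.0025, "ty": 0, "tz": 0, "ax": 0, "ay": 0, "az": 0}
    - {"claw": 1, "tx": -0.0025, "ty": 0, "tz": 0, "ax": 0, "ay": 0, "az": 0}
    - {"claw": 1, "tx": -0.0025, "ty": 0, "tz": 0, "ax": 0, "ay": 0, "az": 0}

```text
clock: 24.15
tcp_pos: [0.5552, 0.0503, 0.2465]
orientation: [-2.374, -2.054, -0.006]
contact_force: [-2.9, 6.2, 11.1]
grip_width: -0.0001
gripper_force: 5.7
```

Request:
arm_command:
  plan:
    - {"claw": 1, "tx": -0.002, "ty": 0, "tz": 0.0003, "ax": 0, "ay": 0, "az": 0}
    - {"claw": 1, "tx": -0.002, "ty": 0, "tz": 0.0001, "ax": 0, "ay": 0, "az": 0}
    - {"claw": 1, "tx": -0.002, "ty": 0, "tz": 0.0001, "ax": 0, "ay": 0, "az": 0}
    - {"claw": 1, "tx": -0.002, "ty": 0, "tz": 0, "ax": 0, "ay": 0, "az": 0}
    - {"claw": 1, "tx": -0.002, "ty": 0, "tz": 0.0001, "ax": 0, "ay": 0, "az": 0}
    - {"claw": 1, "tx": -0.002, "ty": 0, "tz": 0, "ax": 0, "ay": 0, "az": 0}
    - {"claw": 1, "tx": -0.002, "ty": 0, "tz": 0.0001, "ax": 0, "ay": 0, "az": 0}
    - {"claw": 1, "tx": -0.002, "ty": 0, "tz": 0, "ax": 0, "ay": 0, "az": 0}
    - {"claw": 1, "tx": -0.001, "ty": 0, "tz": 0, "ax": 0, "ay": 0, "az": 0}
    - {"claw": 1, "tx": -0.001, "ty": 0, "tz": 0, "ax": 0, "ay": 0, "az": 0}

```text
clock: 24.98
tcp_pos: [0.5527, 0.0322, 0.2459]
orientation: [-2.375, -2.054, -0.006]
contact_force: [-2.0, 5.7, 12.9]
grip_width: 0.0001
gripper_force: 6.5
```

```bash
python3 - <<'E'
from h import *
im=save("side","s9"); edges("side",im)
E
```

```text
side -0.05 [(np.float64(-53.5), 1), (np.float64(55.5), 0)]
side -0.04 [(np.float64(-53.0), 1), (np.float64(49.5), 0)]
side 0.04 [(np.float64(-52.0), 1), (np.float64(56.5), 0)]
side 0.05 [(np.float64(-51.5), 1), (np.float64(57.0), 0)]
```

Request:
arm_command:
  plan:
    - {"claw": 1, "tx": -0.001, "ty": 0, "tz": 0.0001, "ax": 0, "ay": 0, "az": 0}
    - {"claw": 1, "tx": -0.001, "ty": 0, "tz": 0, "ax": 0, "ay": 0, "az": 0}
    - {"claw": 1, "tx": -0.001, "ty": 0, "tz": 0, "ax": 0, "ay": 0, "az": 0}
    - {"claw": 1, "tx": -0.001, "ty": 0, "tz": 0.0001, "ax": 0, "ay": 0, "az": 0}
    - {"claw": 1, "tx": -0.001, "ty": 0, "tz": 0, "ax": 0, "ay": 0, "az": 0}
    - {"claw": 1, "tx": -0.001, "ty": 0, "tz": 0, "ax": 0, "ay": 0, "az": 0}
    - {"claw": 1, "tx": -0.001, "ty": 0, "tz": 0, "ax": 0, "ay": 0, "az": 0}
    - {"claw": 1, "tx": -0.001, "ty": 0, "tz": 0, "ax": 0, "ay": 0, "az": 0}
    - {"claw": 1, "tx": 0, "ty": 0, "tz": 0, "ax": 0, "ay": 0, "az": 0}
    - {"claw": 1, "tx": 0, "ty": 0, "tz": 0, "ax": 0, "ay": 0, "az": 0}

```text
clock: 25.87
tcp_pos: [0.5522, 0.0251, 0.2459]
orientation: [-2.375, -2.055, -0.009]
contact_force: [-0.6, 7.9, 11.3]
grip_width: 0.0002
gripper_force: 5.7
```

Request:
arm_command:
  plan:
    - {"claw": 1, "tx": 0, "ty": 0, "tz": 0.0004, "ax": 0, "ay": 0, "az": 0}
    - {"claw": 1, "tx": -0.001, "ty": 0, "tz": 0, "ax": 0, "ay": 0, "az": 0}
    - {"claw": 1, "tx": -0.001, "ty": 0, "tz": 0, "ax": 0, "ay": 0, "az": 0}
    - {"claw": 1, "tx": -0.001, "ty": 0, "tz": 0, "ax": 0, "ay": 0, "az": 0}
    - {"claw": 1, "tx": -0.001, "ty": 0, "tz": 0, "ax": 0, "ay": 0, "az": 0}
    - {"claw": 1, "tx": -0.001, "ty": 0, "tz": 0, "ax": 0, "ay": 0, "az": 0}
    - {"claw": 1, "tx": -0.001, "ty": 0, "tz": 0, "ax": 0, "ay": 0, "az": 0}
    - {"claw": 1, "tx": 0, "ty": 0, "tz": 0, "ax": 0, "ay": 0, "az": 0}
    - {"claw": 1, "tx": 0, "ty": 0, "tz": 0, "ax": 0, "ay": 0, "az": 0}
    - {"claw": 1, "tx": 0, "ty": 0, "tz": 0, "ax": 0, "ay": 0, "az": 0}

```text
clock: 26.7
tcp_pos: [0.5517, 0.0193, 0.2457]
orientation: [-2.375, -2.056, -0.01]
contact_force: [1.5, 8.6, 13.0]
grip_width: -0.0
gripper_force: 5.9
```

Request:
arm_command:
  plan:
    - {"claw": 1, "tx": 0, "ty": 0, "tz": -0.003, "ax": 0, "ay": 0, "az": 0}
    - {"claw": 1, "tx": 0, "ty": 0, "tz": -0.02, "ax": 0, "ay": 0, "az": 0}
    - {"claw": 1, "tx": 0, "ty": 0, "tz": -0.04, "ax": 0, "ay": 0, "az": 0}
    - {"claw": 1, "tx": 0, "ty": 0, "tz": -0.03, "ax": 0, "ay": 0, "az": 0}
    - {"claw": 1, "tx": 0.04, "ty": 0, "tz": 0, "ax": 0, "ay": 0, "az": 0}
    - {"claw": 1, "tx": 0.04, "ty": 0, "tz": 0, "ax": 0, "ay": 0, "az": 0}
    - {"claw": 1, "tx": 0.04, "ty": 0, "tz": 0, "ax": 0, "ay": 0, "az": 0}
    - {"claw": 1, "tx": 0.04, "ty": 0, "tz": 0, "ax": 0, "ay": 0, "az": 0}
    - {"claw": 1, "tx": 0.04, "ty": 0, "tz": 0, "ax": 0, "ay": 0, "az": 0}
    - {"claw": 1, "tx": 0, "ty": 0, "tz": 0, "ax": 0, "ay": 0, "az": 0}

```text
clock: 27.53
tcp_pos: [0.5784, 0.2248, 0.3362]
orientation: [-2.363, -2.066, -0.005]
contact_force: [0.5, 1.7, -0.5]
grip_width: -0.0002
gripper_force: 0.0
```

```bash
python3 - <<'E'
from h import *
for n in("side","top"):
    im=save(n,n+"10"); edges(n,im); edges(n,cv2.cvtColor(cv2.imread(f"pics/{n}0.png"),cv2.COLOR_BGR2RGB))
im=cv2.imread("pics/side10.png"); cv2.imwrite("pics/s10c.png",cv2.resize(im[80:330,220:440],(528,600)))
print(r.get_obs()["contact_force"])
E
```

```text
side -0.05 [(np.float64(-50.5), 1), (np.float64(55.5), 0)]
side -0.04 [(np.float64(-53.0), 1), (np.float64(56.0), 0)]
side 0.04 [(np.float64(-52.0), 1), (np.float64(56.5), 0)]
side 0.05 [(np.float64(-51.5), 1), (np.float64(57.0), 0)]
side -0.05 [(np.float64(-53.5), 1), (np.float64(58.5), 0)]
side -0.04 [(np.float64(-53.0), 1), (np.float64(56.0), 0)]
side 0.04 [(np.float64(-52.0), 1), (np.float64(56.5), 0)]
side 0.05 [(np.float64(-51.5), 1), (np.float64(57.0), 0)]
top -0.05 [(np.float64(-51.0), 1), (np.float64(54.5), 0)]
top -0.04 [(np.float64(-51.5), 1), (np.float64(54.5), 0)]
top 0.04 [(np.float64(-51.5), 1), (np.float64(54.5), 0)]
top 0.05 [(np.float64(-52.0), 1), (np.float64(54.5), 0)]
top -0.05 [(np.float64(-51.0), 1), (np.float64(54.5), 0)]
top -0.04 [(np.float64(-51.5), 1), (np.float64(54.5), 0)]
top 0.04 [(np.float64(-50.0), 1), (np.float64(54.5), 0)]
top 0.05 [(np.float64(-50.0), 1), (np.float64(54.5), 0)]
[ 0.7187 -1.2923 -0.5872]
```

View pics/s10c.png

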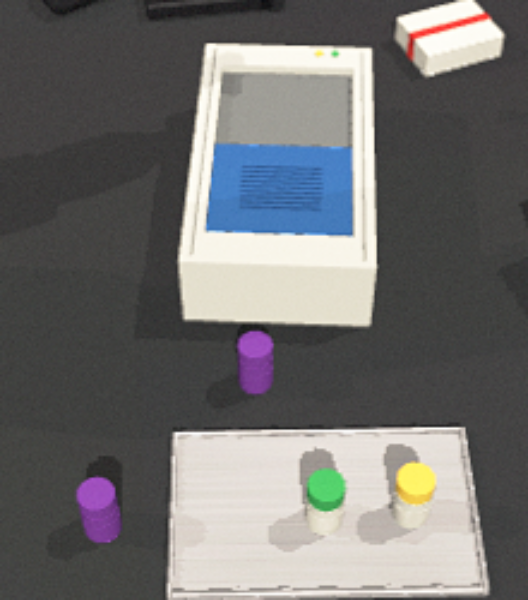

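The shutter is shut: its front edge is back at its limit, and the fingertips slipped on it at a raised drag force. The red bottle is inside, green and yellow are standing where they were, and the arm is clear.

```bash
python3 -c "
from bench import r
print(r.hand_in())"
```

```text
the job is handed in; nothing more can be done
None
```

I opened the shutter to its stop, stood the red-capped bottle upright in the nest and let go of it, then slid the shutter shut against its other stop; the job is handed in at about 28 s. The highest press I read on the shutter was about 18 N, but forces were only read at the end of each move, and no verdict came back.

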